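# Turn a stack-nest tote half round and seat it on the tote below

### The arm

A 6-joint arm with a two-finger parallel gripper is mounted at the origin on the work surface; the furniture and walls round the work are solid. World frame = base frame: x ahead of the robot, y to its left, z up, the work surface at z = 0. Lengths are in m, angles in degrees, forces in N, time in s.
With the tool pointing down it reaches from about 0.25 to 0.725 m from the base axis. Payload 9.7 kg.
Tool frame: the origin (TCP) lies at the very end of the fingers, on their centre line; the grasp point (between the pads) lies 19 mm behind it (bot.grip_depth is the distance from the TCP to the grasp point, in m); z points along the fingers, y is the direction in which the jaws open and shut (so a half turn about z gives the same grasp; the last joint's range is limited). The gripper opens to 85 mm and grips with 20 to 120 N. Pads are 22 mm wide; open, the fingers measure 114 mm over their backs; the gripper's body (76 mm by 85 mm) begins 54 mm behind the grasp point. The pads swing forward as they close: fully open they stand 13 mm farther back than shut.
Start: joints at [-74.255, 4.979, 10.078, 95.1, 0, 90], TCP at [0.149, -0.529, 0.231] pointing down, gripper open.
Joint ranges: [-179.16, 179.16], [-48.56, 103.87], [-65.8, 70.77], [-126.05, 130.52], [-82.76, 87.17], [-180, 180]. Speed limits (degrees/s): [127.2, 127.2, 147.25, 180, 180, 180].

### API

Orientations are given as [roll, pitch, yaw] about the fixed x, y, z axes, in that order (R = Rz(yaw) Ry(pitch) Rx(roll)).
In Python, from workcell import bot, viewer gives the robot as it stands.
- The arm moves only by the tool arm_command, never from a script. Its argument "motion" is a list of rows, each a list of 3 entries, a list of its own where there are three numbers: the opening, from 0 (shut) to 1 (fully open), then the shift along the tool's x, y, z in units of 60 mm (1.0 is 60 mm), then the turn, a rotation vector about the tool's x, y, z in units of 6 degrees (1.0 is 6 degrees). A call has 1 to 12 rows; each row shifts and turns the commanded pose from where the row before left it, along the tool's axes as they then stand; what a row does not reach is not made up. A row lasts 1/8 s, in which the tool goes at most 62.5 mm and 10.7 degrees, less where a joint would pass 70% of its speed; a pose out of reach is approached as far as the arm can. A call is refused whole if a number of a shift passes 1 or a number of a turn 1, either way. A call with a gripper value outside its range is refused whole. The fingers move at their own pace and stop on an object; "newtons" is the grip in N (left out, the last holds). Time passes only in rows, so rows that do not move let the fingers close. It gives the time, the measured TCP pose, the force and the opening at its end, in the units of the state.
- bot.get_obs(): the state, without advancing time (a new reading comes with each control period).
- viewer.camera(name): name is "side" or "top" or "wrist"; returns the picture (480x640x3 uint8, blue, green, red); there is no depth.
- viewer.calibration(name): a dict with "fx", "fy", "cx", "cy" (pixels), "k1" (the pictures are not rectified: a ray, as slopes to the right and down, at radius r is drawn at 1 + k1 r^2 times it, then the intrinsics apply), "T" (4x4, takes a point from camera to world coordinates). Camera axes: x right, y down, z forward; pixel columns grow to the right and rows downward; lengths in m; the calibration is good to about 2 mm. A picture is of the moment at which its call begins: read the wrist's pose just before it. calibration takes no time and is no camera call; for the wrist camera it gives the pose at the moment of the call.
- bot.job_done(): hands the job in, once; it reports no verdict.
The state is a dict: "time": time; "q": joint angles; "qd": joint speeds; "joint_efforts": joint torques, N m; "ee_pos": TCP position; "tcp_rot": TCP orientation; "wrist_force": force on the tool from outside, world axes, zero at the start; "torque": the same for the moment, N m; "opening": finger opening in m.
Only numpy, scipy, OpenCV 4.12 (cv2) and the standard library are available. Lean on these libraries where they do the work, as an engineer would, in place of code of your own. Each camera call takes 0.05 s, during which the arm holds its last target.

### The job

Put the blue tote on top of the grey one as a stack, not nested inside, because the grey tote holds a wax tin that must not be touched: lift it, keep it level, turn it half round so that its orange end is over the grey tote's black end, and set its feet down on the black saddle rails on the orange side of the rail pockets. Then slide it gently, in contact with the rails, towards the grey tote's black end until all four feet drop into the pockets, and let go. Never push the totes together harder than 15 N, and leave the tin, the bottle and the paper tape where they are.

Things in the scene. Friction and masses are not known exactly. Their poses are not given: they have to be found in the camera images.
- tote_grip (a point): Centre of the black grip bar of the loose blue tote (0.2 to 0.45 kg, empty). Bar 84 mm along the tote's x, 14 mm along y (grip across y from above), 26 mm high; this point is 73 mm above the tote's underside. Tote body 204 (x) x 104 (y) x 50 mm high, plus an 11 mm tab at each end. Axes are the tote's: x towards its orange tab (the other is black), z up.
- tote_orange_end (a point): End face of the blue tote at its orange tab: 102 mm along the tote's +x from its centre, 32 mm above its underside.
- tote_foot (a point): Sole of one of the blue tote's four feet: blocks on the long sides at tote x = +90 and x = -30 mm, each 10 mm long in x, reaching out to y = +-60.5 mm, 32 mm high, soles flush with the tote's underside. This one is at x = +90, y = +56 mm.
- lower_tote: Grey lower tote, fixed to the table. Origin: centre of its underside; x towards its orange end tab (the other is black, both 11 mm long), z up. 280 (x) x 126 (y) x 60 mm high, walls 8, floor 6 mm. Long walls have slots 16 mm wide at x = +90 and -30 mm: with both orange tabs at one end the blue feet fall down these and it nests, onto the tin.
- lower_rim (a point): Centre of the grey tote's mouth, 60 mm above its underside. On the rims sits a firmly clamped, black saddle for the blue tote turned half round (its x opposite to the grey x). The saddle's setting along x differs each time and is not measured: the feet fit its pockets when the blue centre is at grey x = c, where c is anywhere from -34 to 0 mm.
- rail_start (a point): 14.5 mm along grey +x from the grey centre, at the height of the saddle's approach rails (65 mm up). With the blue tote, turned half round, centred over this point its feet stand on the rails for every c. Each rail is 45 mm long and 8 mm wide; outer guide lips (inner faces at y = +-63 mm, tops 72 mm up) run along both sides.
- pockets_mid (a point): 17 mm along grey -x from the grey centre, 60 mm up: where the blue tote's underside centre seats at the middle setting of the saddle (true place up to 17 mm either way along x). Each pocket is 13 mm long, 5 mm below the approach rail on its +x side, its floor is the grey rim; on its -x side an end wall, 72 mm up, stops the foot.
- wax_tin_centre (a point): Centre of the round wax tin (62 mm across, 35 mm high) that stands loose in the grey tote; leave it.
- wax_tin: The same wax tin; origin at the centre of its underside.
- glue_bottle_centre (a point): Centre of the small amber dropper bottle (34 mm across, 102 mm high), standing loose beyond the totes; leave it.
- washi_tape_centre (a point): Centre of the small roll of grid-patterned paper tape (40 mm across, 16 mm high), lying loose near the wooden box; leave it.
- tote: The loose blue tote; origin at the centre of its underside, axes as for its grip.

How it is judged (in metres and radians):
On the way, in this order (a step that is already met when the one before it is completed fails the run):
1. the blue tote is lifted clear above the grey one and turned half round (z of tote_grip in the frame of lower_tote above 0.155 m and x of tote_orange_end in the frame of lower_tote below -0.06 m and horizontal distance between tote_grip and lower_rim below 0.08 m), for 0.1 s.
2. its feet ride on the saddle's approach rails, in contact (z of tote_grip in the frame of lower_tote between 0.1348 and 0.1415 m and x of tote_orange_end in the frame of lower_tote below -0.06 m and angle between tote_grip's own z axis and vertical below 0.06 rad and contact force between tote and lower_tote above 0.3 N), for 0.2 s.
At the end, for the whole second after the job is handed in: Blue tote at rest, released, level (0.02 rad), all feet in the pockets: grip centre 129 to 134.2 mm above the grey underside, orange over black end (0.08 rad), within 6 mm across and -40 to +6 mm along the grey tote; tin, bottle and tape within 15 mm of their starts (z of tote_grip in the frame of lower_tote between 0.129 and 0.1342 m and x of tote_grip in the frame of lower_tote between -0.04 and 0.006 m and y of tote_grip in the frame of lower_tote between -0.006 and 0.006 m and x of tote_orange_end in the frame of lower_tote below -0.06 m and angle between tote_grip's own z axis and vertical below 0.02 rad and angle between the x axis of tote_grip and the x axis of lower_tote, either way round below 0.08 rad and linear speed of tote below 0.01 m/s and contact force between the fingers and tote below 0.1 N); the robot touches nothing.
It fails at once if the blue tote is tipped out of level by more than 0.08 rad (5 degrees) (angle between tote_grip's own z axis and vertical above 0.08 rad).
It fails at once if the totes are pushed together with more than 15 N (contact force between tote and lower_tote above 15 N).
It fails at once if the blue tote, or the robot, touches the wax tin (contact force between any of tote, the arm, the fingers and wax_tin above 0.5 N).
It fails at once if the tin, the bottle or the paper tape is moved by more than 15 mm (distance of any of wax_tin_centre, glue_bottle_centre, washi_tape_centre from where it was at the start of the episode above 0.015 m).
It also fails if it takes over 72 s, if anything falls off the work surface, if the arm or the gripper's body presses on something with over 40 N, if the wrist force passes 120 N, or if a joint passes its speed limit or range.

## Working session

There is one attempt and no reset: what is moved stays moved. The work goes in short steps, Python scripts to look and compute and a tool call to move; the robot and the scene stay as the last step left them, time stands still between calls to the robot, and variables do not carry over. Pictures are saved under pics/ and viewed, and the job is handed in when it is done.

Besides the shell and the picture viewer there is one more tool, called after "Request:" in YAML: its name, and indented under it one key for each argument. arm_command: Moves the arm, as the interface text tells. Its arguments: {"type":"object","properties":{"motion":{"type":"array"},"newtons":{"type":"number"}},"required":["motion"]}

```bash
ls; mkdir -p pics; python3 - <<'E'
from workcell import bot, viewer
import cv2
o=bot.get_obs(); print({k:o[k] for k in o})
for n in ("top","side","wrist"):
    c=viewer.calibration(n); print(n,c)
    cv2.imwrite(f"pics/{n}0.png",viewer.camera(n))
print(bot.grip_depth)
E
```

```text
pics
{'time': 0.0, 'q': array([-7.42558695e+01,  5.01127763e+00,  1.00335810e+01,  9.51011081e+01,
        1.17880759e-03,  8.99990086e+01]), 'qd': array([-0.08755297, -0.05234078,  0.09165996,  0.04313845, -0.00397255,
       -0.01034376]), 'joint_efforts': array([ 5.96560567e-04, -5.20393896e+01,  4.64795351e+01,  1.64106122e-02,
        9.34140462e-05, -3.07063303e-06]), 'ee_pos': array([ 0.14917688, -0.5291272 ,  0.23057356]), 'tcp_rot': array([-1.79921195e+02, -1.18017005e-03,  1.57451203e+01]), 'wrist_force': array([-0.53474436,  0.61650889,  0.75804317]), 'torque': array([0.02117226, 0.01433849, 0.04860607]), 'opening': 0.08577432875717601}
top {'fx': 499.1898137899057, 'fy': 499.1898137899057, 'cx': 319.2876499704751, 'cy': 242.23203367552918, 'k1': -0.11284394689354206, 'T': array([[ 0.00843806, -0.99072237,  0.13563917,  0.46620706],
       [-0.99983016, -0.01058151, -0.01508938,  0.05568078],
       [ 0.01638465, -0.13548881, -0.99064339,  0.92882819],
       [ 0.        ,  0.        ,  0.        ,  1.        ]])}
side {'fx': 615.6794414030254, 'fy': 615.6794414030254, 'cx': 333.67565278746156, 'cy': 235.55472580762466, 'k1': -0.1797795364926326, 'T': array([[ 0.98100786, -0.12575773,  0.14767728,  0.47843545],
       [-0.19383393, -0.60728688,  0.77047456, -0.62740823],
       [-0.00721066, -0.78446646, -0.62012932,  0.60740122],
       [ 0.        ,  0.        ,  0.        ,  1.        ]])}
wrist {'fx': 351.423628039281, 'fy': 351.423628039281, 'cx': 324.4647901782429, 'cy': 245.53057490266832, 'k1': -0.040041666375589806, 'T': array([[ 2.72310392e-01, -9.23480907e-01, -2.70240752e-01,
         2.17347013e-01],
       [-9.62209456e-01, -2.61383863e-01, -7.63638612e-02,
        -5.10900901e-01],
       [-1.16003859e-04,  2.80822880e-01, -9.59759604e-01,
         3.72969667e-01],
       [ 0.00000000e+00,  0.00000000e+00,  0.00000000e+00,
         1.00000000e+00]])}
0.0187
```

View pics/top0.png

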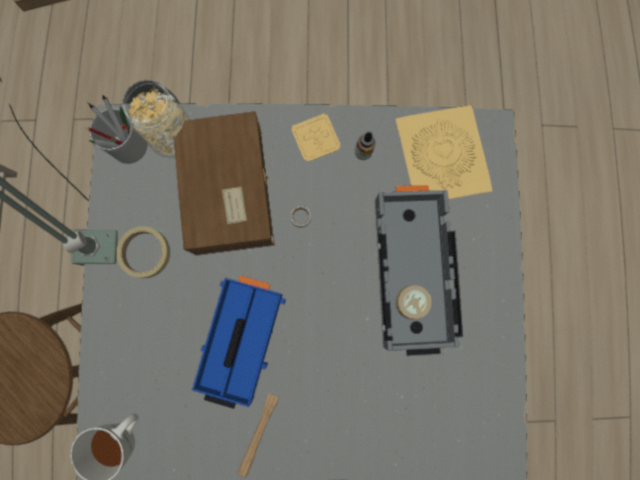

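View pics/side0.png

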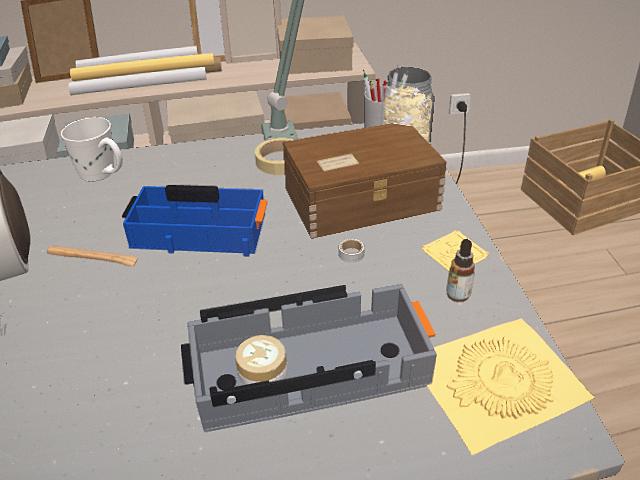

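View pics/wrist0.png

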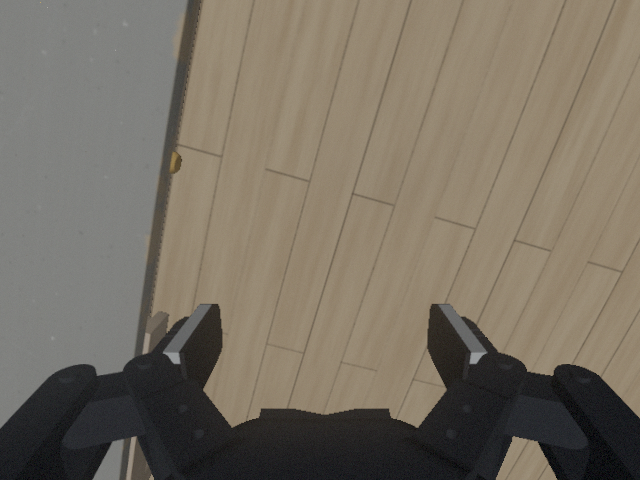

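The top view shows the blue tote at about (238,342) px with its orange tab up at (255,283). The grey tote is at about (415,270), orange up at (412,188), with the tin at (414,302). Now I'll measure.

```bash
cat > h.py <<'E'
import numpy as np, cv2
def ray(c,px):
    px=np.atleast_2d(np.array(px,float))
    K=np.array([[c['fx'],0,c['cx']],[0,c['fy'],c['cy']],[0,0,1]])
    n=cv2.undistortPoints(px.reshape(-1,1,2),K,np.array([c['k1'],0,0,0,0]),P=None).reshape(-1,2)
    d=np.c_[n,np.ones(len(n))]@c['T'][:3,:3].T
    return c['T'][:3,3],d
def onz(c,px,z):
    o,d=ray(c,px); return o+d*((z-o[2])/d[:,2])[:,None]
def proj(c,P):
    P=np.atleast_2d(P); T=np.linalg.inv(c['T']); p=P@T[:3,:3].T+T[:3,3]; n=p[:,:2]/p[:,2:]
    r2=(n**2).sum(1,keepdims=True); n=n*(1+c['k1']*r2)
    return n*[c['fx'],c['fy']]+[c['cx'],c['cy']]
E
python3 - <<'E'
import cv2
t=cv2.imread('pics/top0.png'); s=cv2.imread('pics/side0.png')
cv2.imwrite('pics/t_grey.png',cv2.resize(t[170:370,350:490],None,fx=3.5,fy=3,interpolation=cv2.INTER_CUBIC)[:600])
cv2.imwrite('pics/t_blue.png',cv2.resize(t[265:415,180:300],None,fx=4,fy=4,interpolation=cv2.INTER_CUBIC))
cv2.imwrite('pics/s_grey.png',cv2.resize(s[270:440,170:450],None,fx=2.8,fy=2.8,interpolation=cv2.INTER_CUBIC))
E
```

```text
(no output)
```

View pics/t_grey.png

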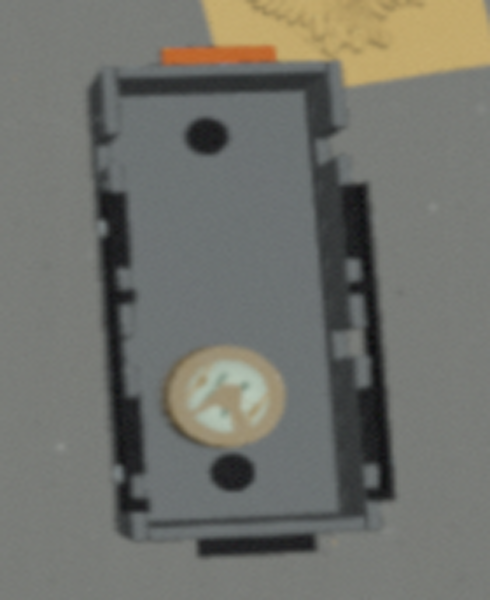

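View pics/t_blue.png

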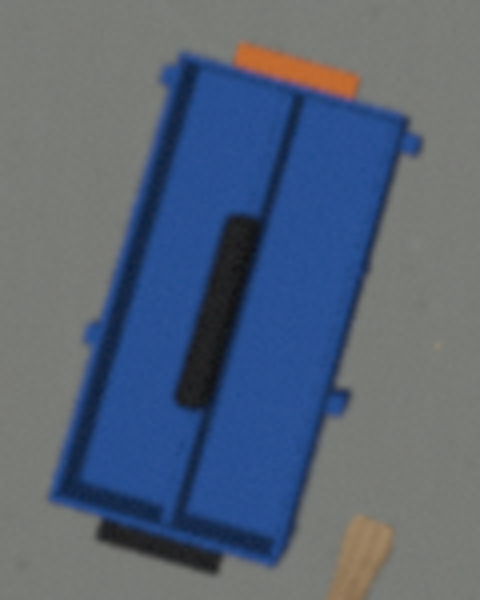

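View pics/s_grey.png

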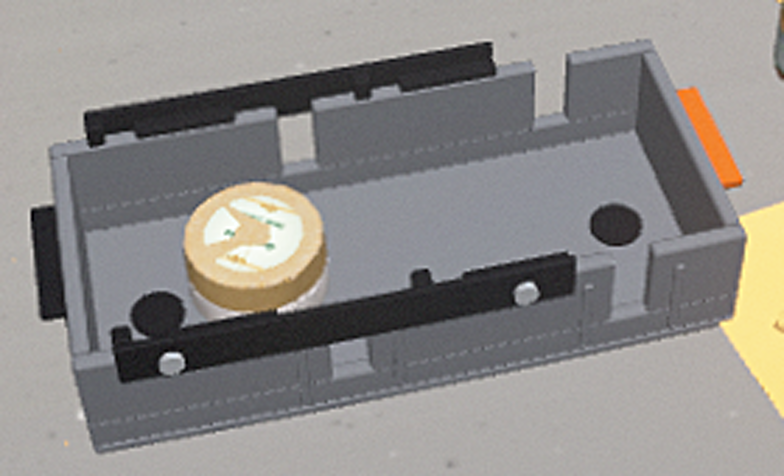

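```bash
cat > m.py <<'E'
from h import *
from workcell import viewer
ct=viewer.calibration('top'); cs=viewer.calibration('side')
def tri(pt,ps):
    o1,d1=ray(ct,pt);o2,d2=ray(cs,ps);d1=d1[0];d2=d2[0]
    s=np.linalg.lstsq(np.c_[d1,-d2],o2-o1,rcond=None)[0]
    a=o1+s[0]*d1;b=o2+s[1]*d2
    return (a+b)/2,np.linalg.norm(a-b)
E
python3 - <<'E'
from m import *
np.set_printoptions(precision=4,suppress=True)
T=lambda x,y:(350+x/3.5,170+y/3); S=lambda x,y:(170+x/2.8,270+y/2.8)
for n,a,b in [('farblack',T(127,540),S(52,147)),('farorange',T(100,72),S(650,42)),('nearorange',T(337,63),S(743,232)),('nearblack',T(381,525),S(75,358)),('holeO',T(207,136),S(616,225)),('holeB',T(233,472),S(158,315)),('tin',T(225,390),S(263,230))]:
    print(n,*tri(a,b))
for n,p in [('fb',T(127,540)),('fo',T(100,72)),('no',T(337,63)),('nb',T(381,525))]: print(n,onz(ct,p,.06)[0])
print('holes',onz(ct,T(207,136),.006),onz(ct,T(233,472),.006))
print('holes side',onz(cs,S(616,225),.006),onz(cs,S(158,315),.006))
for nm in('top','side'):
    im=cv2.imread(f'pics/{nm}0.png');hsv=cv2.cvtColor(im,cv2.COLOR_BGR2HSV)
    for nn,lo,hi in(('orange',(5,190,150),(14,255,255)),('black',(0,0,0),(179,255,45)),('blue',(105,150,40),(125,255,255))):
        m=cv2.inRange(hsv,lo,hi)
        for c in cv2.findContours(m,0,2)[0]:
            if cv2.contourArea(c)>60:
                r=cv2.minAreaRect(c);M=cv2.moments(c);print(nm,nn,round(M['m10']/M['m00'],1),round(M['m01']/M['m00'],1),np.round(r[0],1),np.round(r[1],1),round(r[2],1))
E
```

```text
farblack [ 0.3989 -0.0753  0.0546] 0.0005310400256157977
farorange [ 0.6759 -0.0636  0.0561] 0.0030594734081101777
nearorange [ 0.6819 -0.1865  0.0588] 0.0011787432231214175
nearblack [ 0.4071 -0.201   0.0635] 0.0007022111910397921
holeO [ 0.646  -0.128   0.0065] 0.0005235672499116153
holeB [ 0.4363 -0.139   0.0063] 0.0002676299274368159
tin [ 0.4863 -0.1283  0.04  ] 0.0012759180221566075
fb [ 0.399  -0.0746  0.06  ]
fo [ 0.6734 -0.0629  0.06  ]
no [ 0.681  -0.1861  0.06  ]
nb [ 0.4073 -0.202   0.06  ]
holes [[ 0.6458 -0.1281  0.006 ]] [[ 0.4362 -0.139   0.006 ]]
holes side [[ 0.6464 -0.1276  0.006 ]] [[ 0.4364 -0.1388  0.006 ]]
top black 218.8 401.2 [219.2 401.4] [29.1  3.7] 17.1
top black 422.5 351.2 [422.5 351.3] [ 4.  31.1] 87.1
top black 415.9 327.1 [416. 327.] [9.9 9.9] 45.0
top black 234.4 342.6 [234.4 342.6] [ 7.8 48.2] 16.3
top black 383.7 281.5 [383.9 280.9] [94.2  6.6] 86.6
top black 454.7 282.8 [454.1 283.5] [103.5   7.3] 85.9
top black 408.6 215.0 [408.5 215. ] [9.2 9.2] 45.0
top blue 236.8 342.4 [237.4 342.8] [ 65.8 117.6] 16.1
side orange 423.4 319.2 [423.3 318.6] [38.9  6.3] 63.4
side orange 260.7 210.6 [260.8 210.4] [ 6.8 22.9] 14.9
side black 278.8 385.1 [291.8 377.2] [ 28.9 166.9] 79.7
side black 186.8 363.8 [186.7 363.9] [39.4  8.6] 83.5
side black 247.2 307.0 [260.4 305.9] [ 12.2 121.5] 79.8
side black 191.8 193.2 [191.5 193.1] [53.4 15.6] 2.1
side blue 194.2 221.9 [192.2 220. ] [138.   66.2] 2.0
```

```bash
python3 - <<'E'
from m import *
np.set_printoptions(precision=4,suppress=True)
B=lambda x,y:(180+x/4,265+y/4)
print('bar top',onz(ct,(234.4,342.6),.086))
# bar top-face end points from crop
e1=onz(ct,B(241,218),.086)[0];e2=onz(ct,B(193,405),.086)[0];print(e1,e2,(e1+e2)/2,np.linalg.norm(e1-e2),np.degrees(np.arctan2(*(e1-e2)[1::-1])))
c=[onz(ct,B(*p),.05)[0] for p in((184,54),(410,120),(275,565),(52,498))]
c=np.array(c);print(c,c.mean(0));
for i,j in((0,3),(1,2)): print(np.linalg.norm(c[i]-c[j]),np.degrees(np.arctan2(*(c[i]-c[j])[1::-1])))
E
```

```text
bar top [[0.4112 0.1829 0.086 ]]
[0.4497 0.1741 0.086 ] [0.3721 0.1923 0.086 ] [0.4109 0.1832 0.086 ] 0.07970236925289233 -13.251657797830902
[[0.5203 0.2062 0.05  ]
 [0.4925 0.106  0.05  ]
 [0.3003 0.1613 0.05  ]
 [0.327  0.2587 0.05  ]] [0.41  0.183 0.05 ]
0.20031587503616324 -15.205577176579558
0.20000658407112273 -16.057293138724667
```

Request:
arm_command:
  motion:
    - [1,[0,0,-0.5],[0,0,-1]]
    - [1,[0,0,-0.3],[0,0,-1]]

```text
time: 0.4
ee_pos: [0.1492, -0.5293, 0.2802]
tcp_rot: [180.0, 0.0, 27.9]
wrist_force: [-0.3, -0.4, -0.5]
opening: 0.0852
```

Request:
arm_command:
  motion:
    - [1,[0.6,-0.54,0],[0,0,0]]
    - [1,[0.6,-0.54,0],[0,0,0]]
    - [1,[0.6,-0.54,0],[0,0,0]]
    - [1,[0.6,-0.54,0],[0,0,0]]
    - [1,[0.6,-0.54,0],[0,0,0]]
    - [1,[0.6,-0.54,0],[0,0,0]]
    - [1,[0.6,-0.54,0],[0,0,0]]
    - [1,[0.6,-0.54,0],[0,0,0]]
    - [1,[0.6,-0.54,0],[0,0,0]]
    - [1,[0.6,-0.54,0],[0,0,0]]
    - [1,[0.6,-0.54,0],[0,0,0]]
    - [1,[0.6,-0.54,0],[0,0,0]]

```text
time: 1.9
ee_pos: [0.3508, 0.0175, 0.2793]
tcp_rot: [180.0, -0.0, 27.8]
wrist_force: [1.0, -1.1, -0.2]
opening: 0.0852
```

Request:
arm_command:
  motion:
    - [1,[0.6,-0.54,0],[0,0,0]]
    - [1,[0.6,-0.54,0],[0,0,0]]
    - [1,[0.6,-0.54,0],[0,0,0]]
    - [1,[0,0,0],[0,0,-1]]
    - [1,[0,0,0],[0,0,-1]]
    - [1,[0,0,0],[0,0,-1]]
    - [1,[0,0,0],[0,0,-1]]
    - [1,[0,0,0],[0,0,-1]]
    - [1,[0,0,0],[0,0,-1]]
    - [1,[0,0,0],[0,0,-1]]
    - [1,[0,0,0],[0,0,-1]]
    - [1,[0,0,0],[0,0,-1]]

```text
time: 3.4
ee_pos: [0.4008, 0.1521, 0.2791]
tcp_rot: [-180.0, 0.0, 81.9]
wrist_force: [0.6, 0.6, -0.1]
opening: 0.0854
```

Request:
arm_command:
  motion:
    - [1,[0,0,0],[0,0,-1]]
    - [1,[0,0,0],[0,0,-1]]
    - [1,[0,0,0],[0,0,-1]]
    - [1,[0,0,0],[0,0,-1]]
    - [1,[0,0,0],[0,0,-1]]
    - [1,[0,0,0],[0,0,-1]]
    - [1,[0,0,0],[0,0,-1]]
    - [1,[0,0,0],[0,0,-1]]
    - [1,[0,0,0],[0,0,-1]]
    - [1,[0,0,0],[0,0,-1]]
    - [1,[0,0,0],[0,0,-1]]
    - [1,[0,0,0],[0,0,-1]]

```text
time: 4.9
ee_pos: [0.4008, 0.1521, 0.2791]
tcp_rot: [-180.0, -0.0, 153.9]
wrist_force: [0.1, -0.1, -0.5]
opening: 0.0853
```

Request:
arm_command:
  motion:
    - [1,[0,0,0],[0,0,-0.88]]
    - [1,[0,0,0],[0,0,-0.88]]
    - [1,[0,0,0],[0,0,0]]

```text
time: 5.28
ee_pos: [0.4008, 0.1521, 0.2791]
tcp_rot: [-180.0, -0.0, 164.3]
wrist_force: [0.6, 0.4, -0.2]
opening: 0.0853
```

```bash
python3 - <<'E'
from workcell import bot, viewer
import cv2
o=bot.get_obs(); print(o['ee_pos'],o['tcp_rot'],o['q'])
cv2.imwrite("pics/w1.png",viewer.camera('wrist'))
E
```

```text
[0.40083955 0.15213269 0.27913438] [-1.79990623e+02 -1.45076975e-02  1.64268758e+02] [ 2.07827842e+01 -1.00641984e+01  9.78023472e-01  1.01059461e+02
  1.09634624e-03  3.65140253e+01]
```

View pics/w1.png

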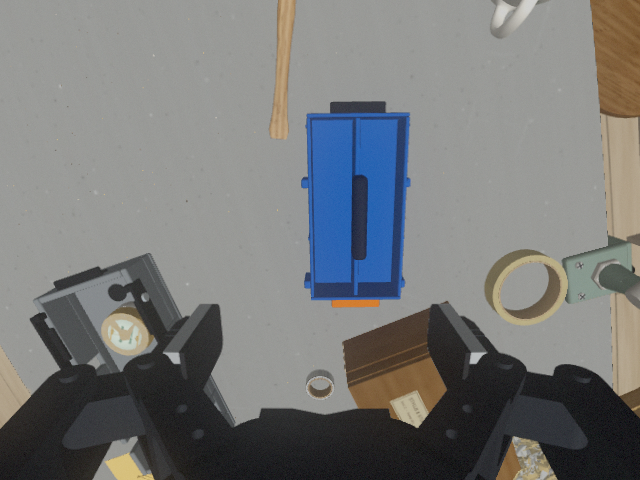

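The wrist view shows the blue bar at columns 353–367, rows 175–260, nearly aligned with the image's vertical. I'll measure it from here.

```bash
python3 - <<'E'
from h import *
from workcell import viewer
np.set_printoptions(precision=4,suppress=True)
c=viewer.calibration('wrist'); im=cv2.imread('pics/w1.png');hsv=cv2.cvtColor(im,cv2.COLOR_BGR2HSV)
m=cv2.inRange(hsv,(0,0,0),(179,255,50)); m[:,:335]=0;m[:,385:]=0;m[:160]=0;m[275:]=0
cn=max(cv2.findContours(m,0,2)[0],key=cv2.contourArea);r=cv2.minAreaRect(cn);b=cv2.boxPoints(r);print(r,b)
print(onz(c,r[0],.086))
m=cv2.inRange(hsv,(105,150,40),(125,255,255));cn=max(cv2.findContours(m,0,2)[0],key=cv2.contourArea);print(cv2.minAreaRect(cn))
q=onz(c,[(307,114),(409,114),(402,299),(311,299)],.05);print(q,q.mean(0))
for i,j in((3,0),(2,1)): print(np.linalg.norm(q[i]-q[j]),np.degrees(np.arctan2(*(q[i]-q[j])[1::-1])))
q=onz(c,[(360.5,176),(360,260)],.086);print(q,q.mean(0),np.degrees(np.arctan2(*(q[1]-q[0])[1::-1])))
E
```

```text
Traceback (most recent call last):
ValueError: max() iterable argument is empty
```

```bash
python3 - <<'E'
from h import *
from workcell import viewer
np.set_printoptions(precision=4,suppress=True)
c=viewer.calibration('wrist'); im=cv2.imread('pics/w1.png');hsv=cv2.cvtColor(im,cv2.COLOR_BGR2HSV)
print(im[215,348:372].tolist())
m=((im[:,:,0]<90)*255).astype(np.uint8); m[:,:345]=0;m[:,380:]=0;m[:160]=0;m[275:]=0
cn=max(cv2.findContours(m,0,2)[0],key=cv2.contourArea);r=cv2.minAreaRect(cn);print(r)
print(onz(c,r[0],.086))
q=onz(c,[(307,114),(409,114),(402,299),(311,299)],.05);print(q,q.mean(0))
for i,j in((3,0),(2,1)): print(np.linalg.norm(q[i]-q[j]),np.degrees(np.arctan2(*(q[i]-q[j])[1::-1])))
q=onz(c,[(360.5,176),(360,260)],.086);print(q,q.mean(0),np.degrees(np.arctan2(*(q[1]-q[0])[1::-1])))
E
```

```text
[[179, 101, 45], [178, 98, 37], [176, 98, 40], [147, 82, 40], [66, 41, 35], [64, 40, 32], [67, 44, 36], [68, 47, 34], [67, 44, 32], [72, 46, 39], [69, 45, 38], [73, 51, 42], [77, 51, 50], [73, 51, 46], [74, 52, 48], [74, 56, 49], [75, 52, 45], [69, 49, 40], [81, 50, 39], [150, 84, 37], [179, 103, 44], [179, 102, 43], [177, 99, 36], [177, 98, 37]]
((358.8306884765625, 217.01222229003906), (14.807222366333008, 84.07913970947266), 0.8425243496894836)
[[0.4075 0.1836 0.086 ]]
[[0.3001 0.1611 0.05  ]
 [0.3275 0.2593 0.05  ]
 [0.5229 0.2095 0.05  ]
 [0.4942 0.1083 0.05  ]] [0.4112 0.1845 0.05  ]
0.20119792192066696 -15.218084316677016
0.20162977478080188 -14.274506605434059
[[0.3698 0.1948 0.086 ]
 [0.4506 0.174  0.086 ]] [0.4102 0.1844 0.086 ] -14.473246033797212
```

Request:
arm_command:
  motion:
    - [1,[-0.013,0.552,0],[0,0,-0.09]]
    - [1,[0,0,0.9],[0,0,0]]
    - [1,[0,0,0.9],[0,0,0]]
    - [1,[0,0,0.9],[0,0,0]]
    - [1,[0,0,0.6],[0,0,0]]
    - [1,[0,0,0.38],[0,0,0]]
    - [1,[0,0,0],[0,0,0]]

```text
time: 6.2
ee_pos: [0.4095, 0.1833, 0.057]
tcp_rot: [-179.9, -0.1, 164.8]
wrist_force: [0.8, -0.7, 0.5]
opening: 0.0857
```

```bash
python3 - <<'E'
from workcell import bot, viewer
import cv2
o=bot.get_obs(); print(o['ee_pos'],o['tcp_rot'],o['wrist_force'])
cv2.imwrite("pics/w2.png",viewer.camera('wrist'));cv2.imwrite("pics/s2.png",viewer.camera('side')[120:320,60:380])
E
```

```text
[0.40948498 0.18332483 0.05697003] [-1.79882658e+02 -1.43923806e-01  1.64751767e+02] [ 0.81141501 -0.69059581  0.49931162]
```

View pics/w2.png

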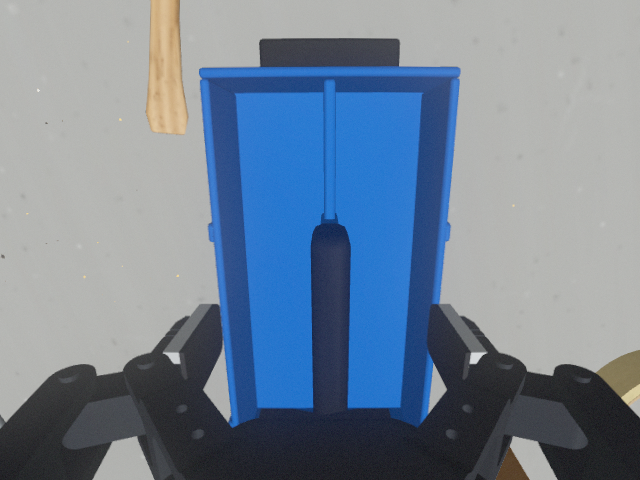

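View pics/s2.png

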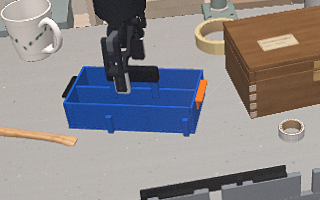

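The bar sits between the fingers (cols 311–350, finger mid 325), so I'm closing.

Request:
arm_command:
  motion:
    - [0,[0,0,0],[0,0,0]]
    - [0,[0,0,0],[0,0,0]]
    - [0,[0,0,0],[0,0,0]]
    - [0,[0,0,0],[0,0,0]]
    - [0,[0,0,0],[0,0,0]]
    - [0,[0,0,0],[0,0,0]]
    - [0,[0,0,0],[0,0,0]]
    - [0,[0,0,0],[0,0,0]]
  newtons: 60

```text
time: 7.3
ee_pos: [0.4108, 0.184, 0.0586]
tcp_rot: [180.0, 0.0, 164.8]
wrist_force: [1.1, 2.5, 1.6]
opening: 0.0125
```

Request:
arm_command:
  motion:
    - [0,[0,0,-0.1],[0,0,0]]
    - [0,[0,0,-0.2],[0,0,0]]
    - [0,[0,0,0],[0,0,0]]

```text
time: 7.68
ee_pos: [0.4111, 0.184, 0.0776]
tcp_rot: [180.0, 0.1, 164.8]
wrist_force: [0.1, -0.3, -1.8]
opening: 0.0127
```

```bash
python3 - <<'E'
from workcell import bot, viewer
import cv2
o=bot.get_obs(); print(o['ee_pos'],o['tcp_rot'],o['wrist_force'],o['torque'],o['opening'])
cv2.imwrite("pics/s3.png",cv2.resize(viewer.camera('side')[120:320,60:380],None,fx=2.5,fy=2.5))
E
```

```text
[0.41113956 0.18396155 0.07763982] [1.79952996e+02 6.96757449e-02 1.64838356e+02] [ 0.07737794 -0.29397232 -1.79393446] [0.00500229 0.01173759 0.01580414] 0.012718019641702442
```

View pics/s3.png

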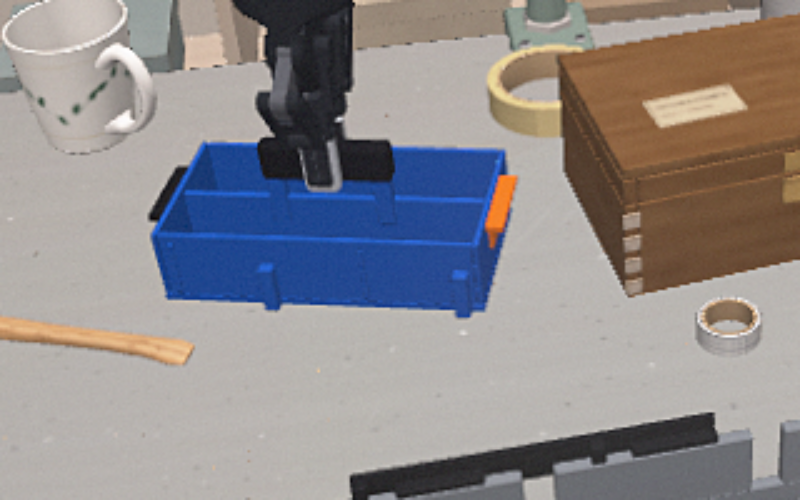

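Request:
arm_command:
  motion:
    - [0,[0,0,-0.4],[0,0,0]]
    - [0,[0,0,-0.6],[0,0,0]]
    - [0,[0,0,-0.6],[0,0,0]]
    - [0,[0,0,-0.5],[0,0,0]]
    - [0,[0,0,-0.3],[0,0,0]]

```text
time: 8.35
ee_pos: [0.4108, 0.1839, 0.2219]
tcp_rot: [180.0, 0.1, 164.8]
wrist_force: [0.0, 0.1, -1.9]
opening: 0.013
```

Request:
arm_command:
  motion:
    - [0,[-0.2,-0.245,0],[0,0,0.3]]
    - [0,[-0.37,-0.445,0],[0,0,0]]
    - [0,[-0.37,-0.445,0],[0,0,0]]
    - [0,[-0.37,-0.445,0],[0,0,0]]
    - [0,[-0.37,-0.445,0],[0,0,0]]
    - [0,[-0.37,-0.445,0],[0,0,0]]
    - [0,[-0.37,-0.445,0],[0,0,0]]
    - [0,[-0.37,-0.445,0],[0,0,0]]
    - [0,[-0.37,-0.445,0],[0,0,0]]
    - [0,[-0.37,-0.445,0],[0,0,0.3]]
    - [0,[-0.2,-0.245,0],[0,0,0.6]]

```text
time: 9.72
ee_pos: [0.5462, -0.1408, 0.2198]
tcp_rot: [-180.0, -0.1, 157.4]
wrist_force: [0.2, 0.2, -1.7]
opening: 0.0128
```

Request:
arm_command:
  motion:
    - [0,[0,0,0],[0,0,1]]
    - [0,[0,0,0],[0,0,1]]
    - [0,[0,0,0],[0,0,1]]
    - [0,[0,0,0],[0,0,1]]
    - [0,[0,0,0],[0,0,1]]
    - [0,[0,0,0],[0,0,1]]
    - [0,[0,0,0],[0,0,1]]
    - [0,[0,0,0],[0,0,1]]
    - [0,[0,0,0],[0,0,1]]
    - [0,[0,0,0],[0,0,1]]
    - [0,[0,0,0],[0,0,1]]
    - [0,[0,0,0],[0,0,1]]

```text
time: 11.22
ee_pos: [0.5459, -0.139, 0.2203]
tcp_rot: [-180.0, -0.0, 85.4]
wrist_force: [0.9, 0.4, -2.6]
opening: 0.0132
```

Request:
arm_command:
  motion:
    - [0,[0,0,0],[0,0,1]]
    - [0,[0,0,0],[0,0,1]]
    - [0,[0,0,0],[0,0,1]]
    - [0,[0,0,0],[0,0,1]]
    - [0,[0,0,0],[0,0,1]]
    - [0,[0,0,0],[0,0,1]]
    - [0,[0,0,0],[0,0,1]]
    - [0,[0,0,0],[0,0,1]]
    - [0,[0,0,0],[0,0,1]]
    - [0,[0,0,0],[0,0,1]]
    - [0,[0,0,0],[0,0,1]]
    - [0,[0,0,0],[0,0,1]]

```text
time: 12.72
ee_pos: [0.5459, -0.139, 0.2203]
tcp_rot: [-180.0, 0.0, 13.4]
wrist_force: [-0.1, -0.7, -2.6]
opening: 0.013
```

```bash
python3 - <<'E'
from workcell import bot, viewer
import cv2
o=bot.get_obs(); print(o['ee_pos'],o['tcp_rot'],o['wrist_force'],o['torque'],o['opening'],o['q'])
cv2.imwrite("pics/s4.png",viewer.camera('side'));cv2.imwrite("pics/t4.png",viewer.camera('top'))
E
```

```text
[ 0.54586387 -0.13898521  0.220336  ] [-1.79976356e+02  2.51794474e-02  1.33686195e+01] [-0.09001327 -0.67968273 -2.59798373] [0.01360496 0.03813581 0.04173615] 0.012984457162250114 [-1.42895281e+01  6.63387868e+00  1.06502248e+01  9.40496238e+01
  9.25400894e-03  1.52341855e+02]
```

View pics/s4.png

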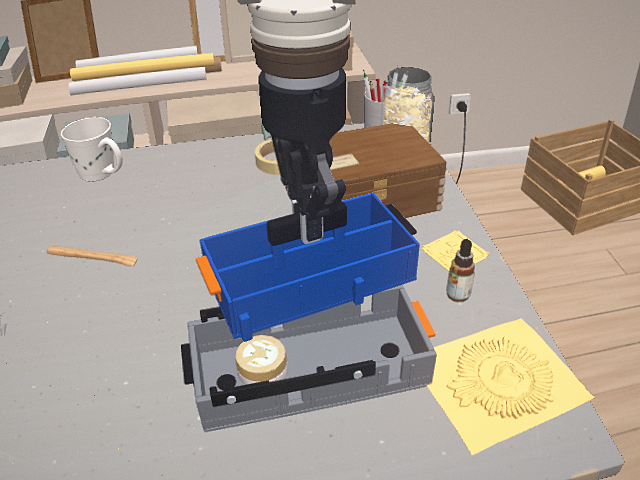

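View pics/t4.png

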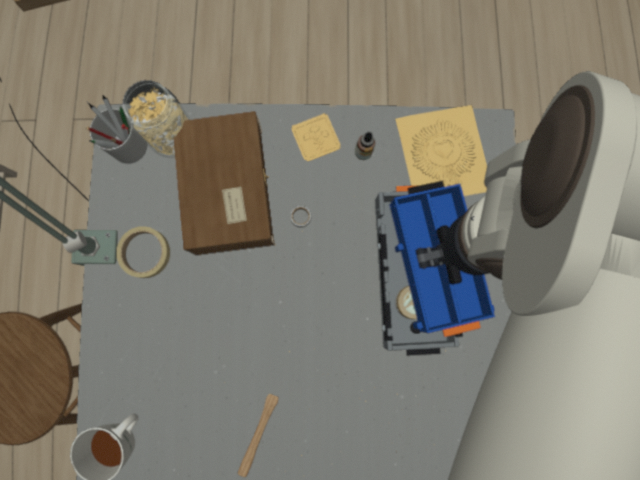

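Request:
arm_command:
  motion:
    - [0,[0,0,0],[0,0,0.87]]
    - [0,[0,0,0],[0,0,0.87]]
    - [0,[0.166,-0.108,0],[0,0,0]]
    - [0,[0,0,0.4],[0,0,0]]
    - [0,[0,0,0.4],[0,0,0]]
    - [0,[0,0,0.3],[0,0,0]]
    - [0,[0,0,0.1],[0,0,0]]
    - [0,[0,0,0],[0,0,0]]

```text
time: 13.82
ee_pos: [0.5557, -0.1323, 0.1486]
tcp_rot: [-180.0, 0.0, 3.2]
wrist_force: [-0.6, 0.2, -1.4]
opening: 0.0125
```

```bash
python3 - <<'E'
from workcell import bot, viewer
import cv2
o=bot.get_obs(); print(o['ee_pos'],o['tcp_rot'],o['wrist_force'],o['torque'],o['opening'],o['q'])
s=viewer.camera('side');cv2.imwrite("pics/s5f.png",s);t=viewer.camera('top');cv2.imwrite("pics/t5f.png",t);cv2.imwrite("pics/w5.png",viewer.camera('wrist'))
cv2.imwrite("pics/s5.png",cv2.resize(s[240:440,170:450],None,fx=2.8,fy=2.8,interpolation=cv2.INTER_CUBIC))
cv2.imwrite("pics/t5.png",cv2.resize(t[170:370,350:510],None,fx=3,fy=3,interpolation=cv2.INTER_CUBIC))
E
```

```text
[ 0.55570223 -0.13226019  0.14859648] [-1.79997256e+02  5.10784396e-03  3.24666612e+00] [-0.61167744  0.18327635 -1.43401911] [ 0.05115225 -0.02741051 -0.04237712] 0.012548344478190702 [-1.33882142e+01  7.00224886e+00  3.12425947e+00  8.61276902e+01
  1.16697847e-03  1.63365120e+02]
```

View pics/s5.png

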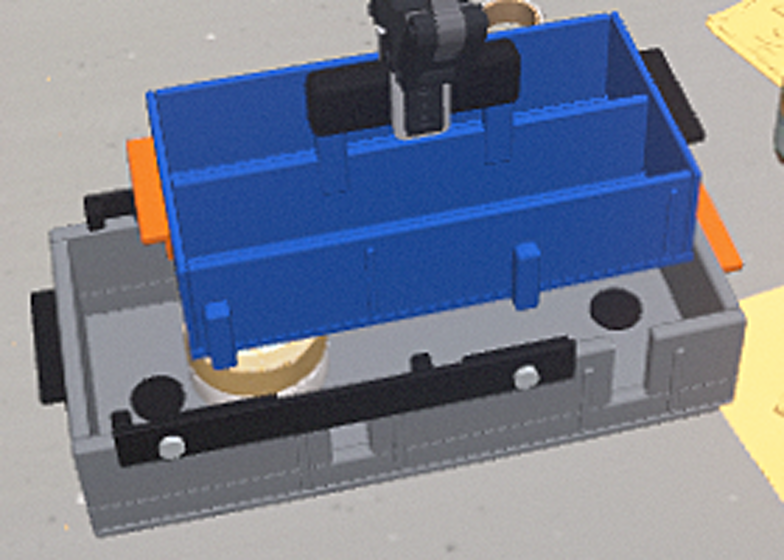

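View pics/t5.png

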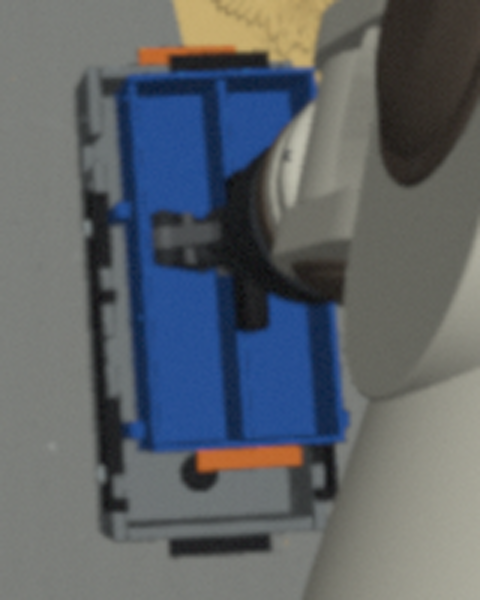

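View pics/w5.png

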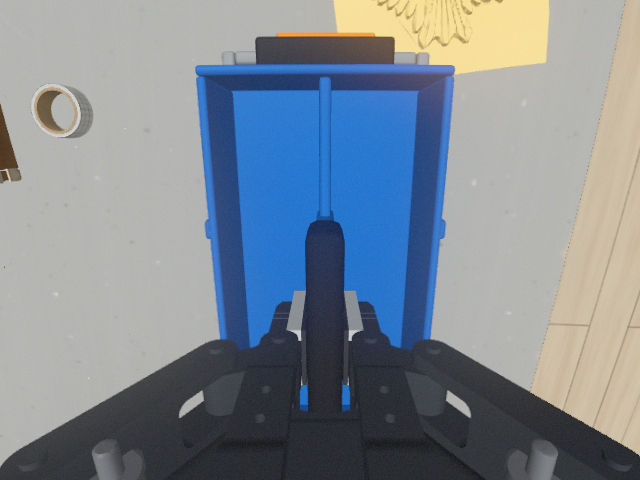

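```bash
python3 - <<'E'
import cv2
w=cv2.imread('pics/w5.png')
cv2.imwrite("pics/w5c.png",cv2.resize(w[20:120,190:460],None,fx=2.9,fy=5,interpolation=cv2.INTER_CUBIC))
E
```

```text
(no output)
```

View pics/w5c.png

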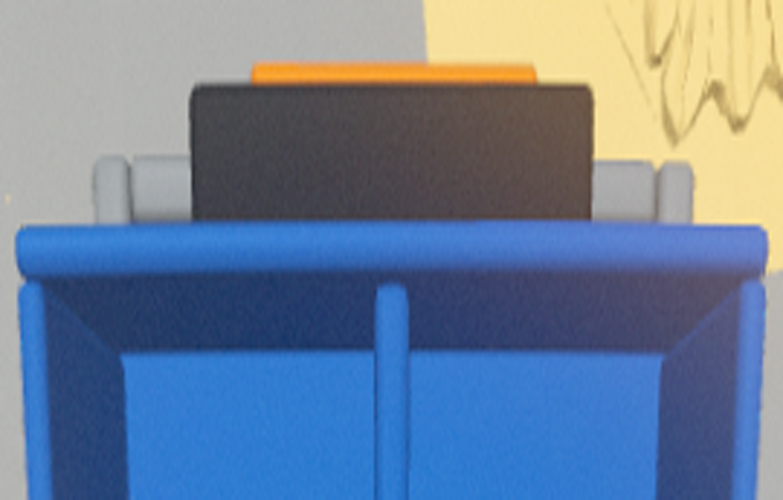

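```bash
python3 - <<'E'
from h import *
from workcell import viewer,bot
np.set_printoptions(precision=4,suppress=True)
c=viewer.calibration('wrist');o=bot.get_obs()
y=np.radians(o['tcp_rot'][2]);ey=np.array([-np.sin(y),np.cos(y),0]);ex=np.array([np.cos(y),np.sin(y),0])
W=lambda x,yy:(190+x/2.9,20+yy/5)
for n,pts,z in(('greyrim',[(93,158),(693,163)],.06),('greytab',[(251,66),(537,67)],.035),('bluetab',[(190,86),(594,86)],.125),('bluerim',[(16,228),(768,229)],.140)):
    p=onz(c,[W(*a) for a in pts],z); r=p-o['ee_pos']; print(n,'along',r@ex,'across',r@ey,(r@ey).mean(),'width',np.ptp(r@ey),'yaw',np.degrees(np.arctan2(*((p[0]-p[1]))[1::-1]))-90, p.mean(0))
E
```

```text
greyrim along [0.1243 0.1239] across [ 0.0603 -0.064 ] -0.0018256834300986943 width 0.12429888882172237 yaw 3.0443148134931164 [ 0.6801 -0.1273  0.06  ]
greytab along [0.1409 0.1409] across [ 0.0303 -0.0345] -0.0020906710132553973 width 0.06474294177365315 yaw 3.1993317190707273 [ 0.6969 -0.1266  0.035 ]
bluetab along [0.1148 0.1148] across [ 0.0284 -0.0312] -0.0013846544995548583 width 0.05959595944577559 yaw 3.2993347453792126 [ 0.6708 -0.1274  0.125 ]
bluerim along [0.1008 0.1008] across [ 0.0502 -0.0529] -0.0013784315145048479 width 0.10309271199667502 yaw 3.2529588233492177 [ 0.6568 -0.1282  0.14  ]
```

```bash
python3 - <<'E'
from m import *
np.set_printoptions(precision=4,suppress=True)
S=lambda x,y:(170+x/2.8,270+y/2.8)
y=np.radians(3.1);ex=np.array([np.cos(y),np.sin(y)]);ey=np.array([-ex[1],ex[0]]);o=np.array([.5405,-.1335])
for n,p,z in(('lump R top',(431,271),.072),('lump L top',(411,273),.072),('endwall R top',(131,329),.072),('endwall L',(112,332),.072),('lip end',(574,255),.072),('far endwall',(86,112),.072),('far lump L',(357,80),.065),('far lump R',(372,72),.072),('far lipend',(494,43),.072),('far endwall R',(103,140),.065),('corner no',(743,232),.06),('corner fb',(52,147),.06),('corner nb',(75,358),.06),('corner fo',(650,42),.06)):
    r=onz(cs,S(*p),z)[0,:2]-o; print(n,r@ex,r@ey)
E
```

```text
lump R top 0.00609483963610226 -0.057764493563591784
lump L top -0.00183116602054025 -0.056772717190907325
endwall R top -0.11366032924789113 -0.05781972103891848
endwall L -0.12108233863205874 -0.057569052578899035
lip end 0.06343528368003801 -0.064336316402829
far endwall -0.1200915647721713 0.06610978989666629
far lump L 0.0010097431944092897 0.0635424437519593
far lump R 0.007392084339582422 0.059736665610029105
far lipend 0.06508687830800154 0.06426109054774955
far endwall R -0.11466991984911672 0.05416681286056098
corner no 0.13842918530739237 -0.06146727048606866
corner fb -0.13751682547555164 0.060325146085597366
corner nb -0.13747792586136642 -0.05734891430126938
corner fo 0.13894900461765583 0.05867263625283889
```

Request:
arm_command:
  motion:
    - [0,[0,0.008,0.15],[0,0,0]]
    - [0,[0,0,0.1],[0,0,0]]
    - [0,[0,0,0.07],[0,0,0]]
    - [0,[0,0,0],[0,0,0]]
    - [0,[0,0,0],[0,0,0]]

```text
time: 14.6
ee_pos: [0.5557, -0.1329, 0.1295]
tcp_rot: [180.0, -0.0, 3.2]
wrist_force: [-0.4, -0.7, -2.5]
opening: 0.0129
```

```bash
python3 - <<'E'
from workcell import bot, viewer
import cv2
o=bot.get_obs(); print(o['ee_pos'],o['tcp_rot'],o['wrist_force'],o['torque'],o['joint_efforts'])
s=viewer.camera('side');cv2.imwrite("pics/s6f.png",s)
cv2.imwrite("pics/s6.png",cv2.resize(s[260:420,190:420],None,fx=3.4,fy=3.4,interpolation=cv2.INTER_CUBIC))
o=bot.get_obs(); print(o['wrist_force'])
E
```

```text
[ 0.55569338 -0.13288935  0.12945953] [ 1.79994490e+02 -1.11026867e-02  3.20241474e+00] [-0.43842689 -0.7070045  -2.46491276] [-0.06706354 -0.00946231 -0.0111528 ] [-5.73374040e-03 -5.58778811e+01  4.79352272e+01 -6.06802914e-04
 -8.38780707e-04 -1.40904854e-04]
[ 0.48037072 -0.0806563  -2.25813062]
```

View pics/s6.png

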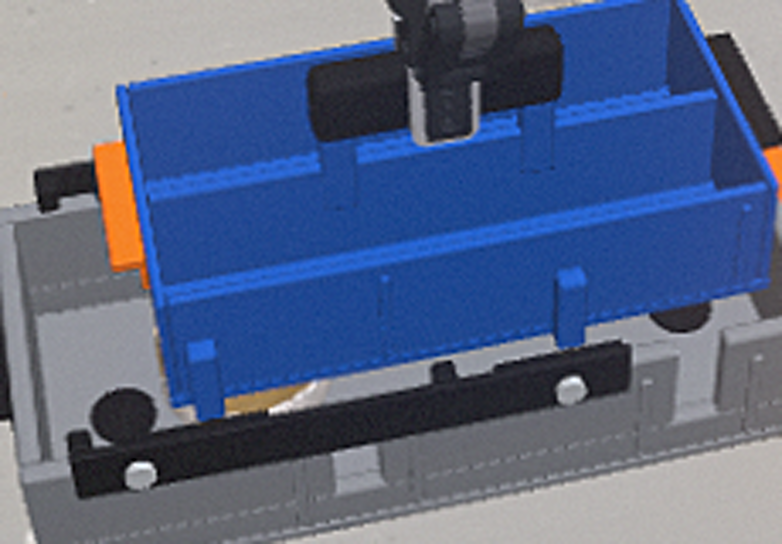

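Request:
arm_command:
  motion:
    - [0,[0,0,0.03],[0,0,0]]
    - [0,[0,0,0.03],[0,0,0]]
    - [0,[0,0,0.01],[0,0,0]]
    - [0,[0,0,0],[0,0,0]]

```text
time: 15.15
ee_pos: [0.5556, -0.1329, 0.125]
tcp_rot: [-180.0, 0.0, 3.2]
wrist_force: [0.4, -0.4, -2.5]
opening: 0.0131
```

Request:
arm_command:
  motion:
    - [0,[0,0,0.015],[0,0,0]]
    - [0,[0,0,0],[0,0,0]]

```text
time: 15.4
ee_pos: [0.5556, -0.1328, 0.1241]
tcp_rot: [-180.0, 0.0, 3.2]
wrist_force: [-0.4, -0.0, -2.4]
opening: 0.0128
```

Request:
arm_command:
  motion:
    - [0,[0,0,0.01],[0,0,0]]
    - [0,[0,0,0],[0,0,0]]

```text
time: 15.65
ee_pos: [0.5557, -0.1329, 0.1237]
tcp_rot: [180.0, -0.0, 3.2]
wrist_force: [-0.0, -0.7, -2.3]
opening: 0.0132
```

Request:
arm_command:
  motion:
    - [0,[0,0,0.007],[0,0,0]]
    - [0,[0,0,0],[0,0,0]]

```text
time: 15.9
ee_pos: [0.5557, -0.133, 0.1235]
tcp_rot: [180.0, -0.0, 3.2]
wrist_force: [-0.9, -1.0, 2.1]
opening: 0.0128
```

Request:
arm_command:
  motion:
    - [0,[0,0,0.007],[0,0,0]]
    - [0,[0,0,0],[0,0,0]]

```text
time: 16.15
ee_pos: [0.5558, -0.133, 0.1235]
tcp_rot: [180.0, -0.0, 3.2]
wrist_force: [-1.4, 0.1, 5.6]
opening: 0.0128
```

Request:
arm_command:
  motion:
    - [0,[-0.03,0,-0.004],[0,0,0]]
    - [0,[-0.04,0,0],[0,0,0]]
    - [0,[-0.04,0,0],[0,0,0]]

```text
time: 16.52
ee_pos: [0.5496, -0.1332, 0.1235]
tcp_rot: [180.0, -0.1, 3.2]
wrist_force: [4.7, 0.4, 4.7]
opening: 0.0132
```

Request:
arm_command:
  motion:
    - [0,[-0.04,0,0],[0,0,0]]
    - [0,[-0.04,0,0],[0,0,0]]
    - [0,[-0.04,0,0],[0,0,0]]

```text
time: 16.9
ee_pos: [0.5422, -0.1336, 0.1235]
tcp_rot: [180.0, -0.1, 3.2]
wrist_force: [4.6, -0.4, 5.9]
opening: 0.0126
```

Request:
arm_command:
  motion:
    - [0,[-0.03,0,-0.006],[0,0,0]]
    - [0,[-0.03,0,0],[0,0,0]]
    - [0,[-0.03,0,0],[0,0,0]]

```text
time: 17.27
ee_pos: [0.5366, -0.1339, 0.1235]
tcp_rot: [180.0, -0.0, 3.2]
wrist_force: [4.1, 0.2, 4.6]
opening: 0.0129
```

Request:
arm_command:
  motion:
    - [0,[-0.03,0,0],[0,0,0]]
    - [0,[-0.03,0,0],[0,0,0]]
    - [0,[-0.03,0,0],[0,0,0]]

```text
time: 17.65
ee_pos: [0.5311, -0.1342, 0.1235]
tcp_rot: [180.0, -0.0, 3.2]
wrist_force: [4.5, 0.9, 4.6]
opening: 0.0127
```

Request:
arm_command:
  motion:
    - [0,[-0.02,0,-0.004],[0,0,0]]
    - [0,[-0.02,0,0],[0,0,0]]

```text
time: 17.9
ee_pos: [0.5285, -0.1343, 0.1235]
tcp_rot: [-180.0, 0.0, 3.2]
wrist_force: [3.9, -0.2, 3.6]
opening: 0.0128
```

Request:
arm_command:
  motion:
    - [0,[-0.02,0,0],[0,0,0]]
    - [0,[-0.015,0,0],[0,0,0]]

```text
time: 18.15
ee_pos: [0.5264, -0.1345, 0.1234]
tcp_rot: [-180.0, 0.0, 3.2]
wrist_force: [3.1, -0.3, 2.7]
opening: 0.0126
```

Request:
arm_command:
  motion:
    - [0,[-0.015,0,0],[0,0,0]]
    - [0,[0,0,0],[0,0,0]]

```text
time: 18.4
ee_pos: [0.5246, -0.1345, 0.1226]
tcp_rot: [-180.0, 0.2, 3.2]
wrist_force: [-0.5, 0.3, -2.1]
opening: 0.0132
```

The support vanished at the expected place (c ≈ -17). I'll go slightly further, then lower in small steps.

Request:
arm_command:
  motion:
    - [0,[-0.012,0,0],[0,0,0]]
    - [0,[0,0,0.015],[0,0,0]]
    - [0,[0,0,0],[0,0,0]]

```text
time: 18.77
ee_pos: [0.5247, -0.1345, 0.1224]
tcp_rot: [-180.0, 0.0, 3.2]
wrist_force: [0.2, 0.6, -2.3]
opening: 0.0131
```

Request:
arm_command:
  motion:
    - [0,[0,0,0.015],[0,0,0]]
    - [0,[0,0,0],[0,0,0]]

```text
time: 19.02
ee_pos: [0.5249, -0.1345, 0.1216]
tcp_rot: [-180.0, 0.0, 3.2]
wrist_force: [-0.0, -0.3, -2.1]
opening: 0.0128
```

Request:
arm_command:
  motion:
    - [0,[0,0,0.017],[0,0,0]]
    - [0,[0,0,0.012],[0,0,0]]
    - [0,[0,0,0],[0,0,0]]

```text
time: 19.4
ee_pos: [0.5249, -0.1346, 0.1199]
tcp_rot: [-180.0, 0.0, 3.2]
wrist_force: [-0.1, -0.6, -2.6]
opening: 0.013
```

Request:
arm_command:
  motion:
    - [0,[0,0,0.012],[0,0,0]]
    - [0,[0,0,0],[0,0,0]]

```text
time: 19.65
ee_pos: [0.5249, -0.1346, 0.1192]
tcp_rot: [180.0, 0.0, 3.2]
wrist_force: [-0.6, 0.1, -2.0]
opening: 0.013
```

Request:
arm_command:
  motion:
    - [0,[0,0,0.008],[0,0,0]]
    - [0,[0,0,0],[0,0,0]]

```text
time: 19.9
ee_pos: [0.5249, -0.1346, 0.1188]
tcp_rot: [180.0, 0.0, 3.2]
wrist_force: [-0.9, -0.0, -2.3]
opening: 0.0129
```

Request:
arm_command:
  motion:
    - [0,[0,0,0.007],[0,0,0]]
    - [0,[0,0,0],[0,0,0]]

```text
time: 20.15
ee_pos: [0.525, -0.1346, 0.1187]
tcp_rot: [180.0, -0.0, 3.2]
wrist_force: [-1.8, -0.4, 0.5]
opening: 0.0131
```

```bash
python3 - <<'E'
from workcell import bot, viewer
import cv2
o=bot.get_obs(); print(o['ee_pos'],o['tcp_rot'],o['wrist_force'],o['torque'])
s=viewer.camera('side');cv2.imwrite("pics/s7f.png",s)
cv2.imwrite("pics/s7.png",cv2.resize(s[260:420,180:420],None,fx=3.3,fy=3.3,interpolation=cv2.INTER_CUBIC))
E
```

```text
[ 0.52499638 -0.13462503  0.11865667] [ 1.79991769e+02 -1.29426251e-02  3.20255618e+00] [-1.84011285 -0.36159345  0.48460696] [-0.07152602  0.50862365 -0.07141011]
```

View pics/s7.png

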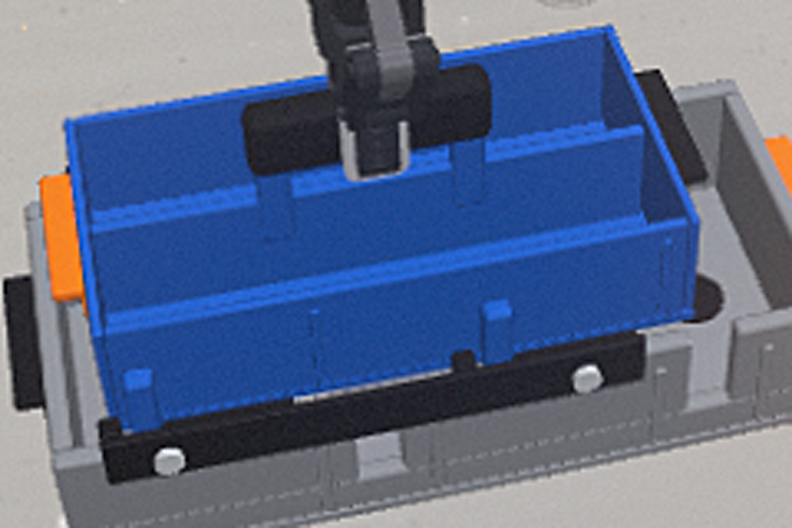

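Request:
arm_command:
  motion:
    - [0.15,[0,0,0],[0,0,0]]
    - [0.3,[0,0,0],[0,0,0]]
    - [0.5,[0,0,0],[0,0,0]]
    - [0.7,[0,0,0],[0,0,0]]
    - [0.7,[0,0,0],[0,0,0]]
    - [0.7,[0,0,0],[0,0,0]]

```text
time: 20.95
ee_pos: [0.525, -0.1346, 0.1184]
tcp_rot: [-180.0, -0.0, 3.2]
wrist_force: [0.3, -0.5, 0.4]
opening: 0.06
```

Request:
arm_command:
  motion:
    - [0.7,[0,0,-0.1],[0,0,0]]
    - [0.7,[0,0,-0.4],[0,0,0]]
    - [0.7,[0,0,-0.7],[0,0,0]]
    - [0.7,[0,0,-0.7],[0,0,0]]
    - [0.7,[0,0,-0.7],[0,0,0]]
    - [0.7,[0,0,0],[0,0,0]]

```text
time: 21.7
ee_pos: [0.5259, -0.1348, 0.2783]
tcp_rot: [179.9, -0.3, 3.2]
wrist_force: [0.0, 0.4, 0.5]
opening: 0.0599
```

```bash
python3 - <<'E'
from workcell import bot, viewer
import cv2
o=bot.get_obs(); print(o['ee_pos'],o['tcp_rot'],o['wrist_force'],o['opening'])
s=viewer.camera('side');cv2.imwrite("pics/s8f.png",s);cv2.imwrite("pics/t8.png",viewer.camera('top'));cv2.imwrite("pics/w8.png",viewer.camera('wrist'))
cv2.imwrite("pics/s8.png",cv2.resize(s[260:420,180:420],None,fx=3.3,fy=3.3,interpolation=cv2.INTER_CUBIC))
E
```

```text
[ 0.52589998 -0.13480815  0.27828925] [179.90117197  -0.31841165   3.20328769] [0.04407046 0.36716155 0.46955379] 0.05993710629704752
```

View pics/s8.png

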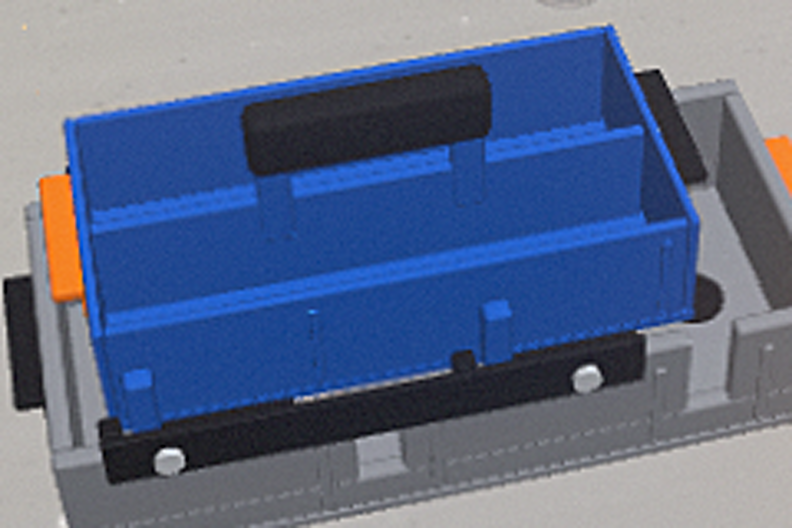

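View pics/w8.png

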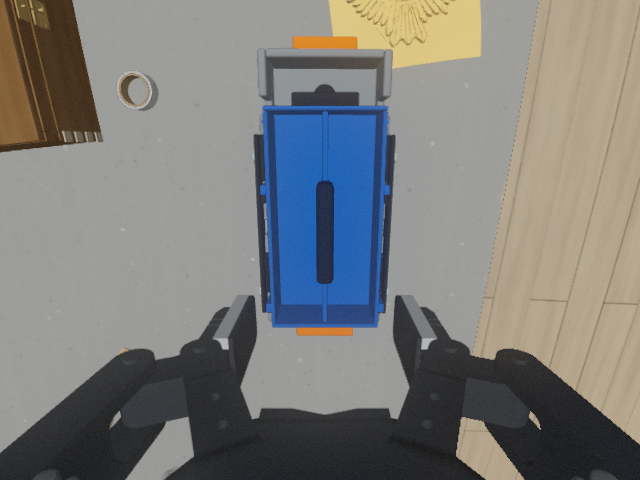

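View pics/t8.png

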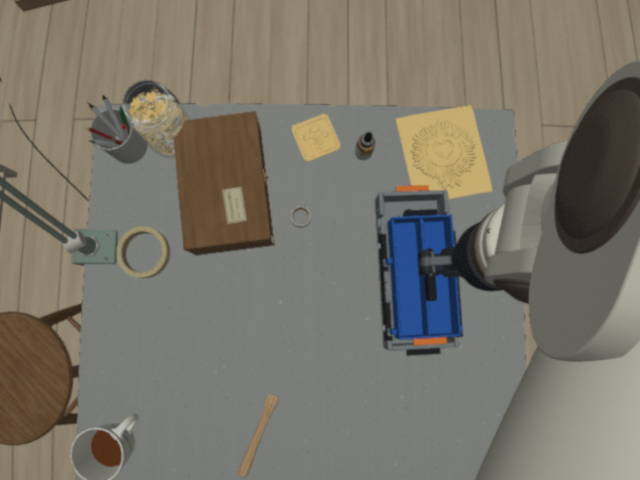

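The tote is sitting level in the pockets. Bottle and tape haven't moved, and the gripper is clear. I'll let the arm settle and hand in.

Request:
arm_command:
  motion:
    - [0.7,[0,0,0],[0,0,0]]
    - [0.7,[0,0,0],[0,0,0]]

```text
time: 22.1
ee_pos: [0.5247, -0.1345, 0.2736]
tcp_rot: [-180.0, 0.1, 3.2]
wrist_force: [1.2, -0.5, -0.4]
opening: 0.0597
```

```bash
python3 - <<'E'
from workcell import bot
print(bot.job_done())
E
```

```text
the job is handed in; nothing more can be done
None
```

The blue tote is stacked on the grey one, with its orange end over the grey tote's black end and its feet in the saddle pockets. I handed the job in at about 22 s; it reported no verdict.

I gripped the bar, lifted the tote level and turned it half round. I set it on the rails about 15 mm to the orange side of the grey centre, then slid it in contact towards the black end. The feet dropped after about 31 mm, which matches the saddle setting I read from the side picture (c ≈ -17 mm). I then lowered it about 4 mm, opened the gripper and moved clear.

- **Seating:** the tool stopped 4.8 mm below its rail height when the feet touched the pocket floors, against a 5 mm pocket depth. The side pictures before and after release look the same and the tote looks level. I did not measure its final position across or along the grey tote beyond that.
- **Force between the totes:** I estimate a peak of about 9.5 N, from wrist readings taken only at the end of each move call, so a brief higher peak could have gone unseen.
- **Loose items:** the bottle and tape are where they were in the pictures. The tin is hidden under the blue tote, so I could not check it after the placing; nothing came near it.
- **Readings that disagreed:** a moment of about 0.5 N m showed at the wrist as the feet touched down, and was not rechecked after release. The different measurements of the grey tote's centre disagreed by 2–3 mm sideways, so I took the final alignment from the wrist camera.

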